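Engage the crank of the cellar's bottle hoist and keep its brake pressed open

TASK

Lift the hand crank out of its parking cup and fit it upright into the cross-shaped socket on the hoist's gear unit, turning it until its splines drop into the slots. Slide it fully home against the spring-loaded brake pin, so that the crank's collar sits down on the socket's face, and keep hold of it: finish while still gripping the crank and pressing it home, because the spring lifts it again if let go. Leave the bottle, the jar and the wrench where they are.

Things in the scene. Friction and masses are not known exactly. Their poses are not given: they have to be found in the camera images.
- crank: Loose steel hand crank, about 0.42 kg, upright in the parking cup at the start. Origin: centre of the underside of its round collar (46 mm diameter, 5 mm thick), on the stem's axis; z up along the axis, x along the arm. The flat arm (18 mm wide, 5 to 14 mm above the origin) runs along +x to a black upright knob (22 mm diameter, top at 50 mm) 98 mm from the axis
- crank_hub (a point): Place to grip the crank, from above: on the axis, 36 mm above the crank's origin, in the square hub above the collar. The hub is 28 x 28 mm, its faces square to the crank's x and y; its top is 55 mm above the crank's origin. Either pair of faces may be gripped
- crank_tip (a point): Lower end of the crank's stem, on the axis, 36 mm below the crank's origin. Round core 18 mm in diameter, tapering to 10 mm over the last 6 mm. Four splines along the crank's +x, -x, +y, -y, 8 mm wide, reaching 17 mm from the axis, from the collar to 20 mm below it; then slimmer (6 mm wide, reaching 16 mm) to 24 mm below it, where they end
- socket: Greased steel socket fixed on the hoist's casing, 48 x 48 mm from above. Origin: centre of its mouth, in its flat upper face, 90 mm above the table; z up, x and y along the slots. It does not turn; its yaw differs from the casing's and varies. The crank fits in any of four quarter turns and is home when its origin meets this origin (collar on the face)
- socket_slot (a point): Outer end of the socket's +x slot, in the upper face, 18.5 mm from the socket's axis. The hole is 45 mm deep: a 20.5 mm square in the middle (sides square to the socket's x and y) with four slots 10.5 mm wide along +x, -x, +y and -y, each ending 18.5 mm from the axis
- brake_pin (a joint): Spring-loaded brake pin, a 17 mm round plunger on the socket's axis. 0: up, its top 24 mm below the mouth. Grows downwards in m; it is about 0.012 with the crank home and stops at 0.014. The spring pushes up with 7.5 N at 0 and 13.5 N at 0.012, more than the crank's weight
- hoist: The hoist's gear unit, fixed to the table: grey casing 140 x 120 mm, 45 mm high, on a 180 x 150 mm foot, with a small drum on its +y side (out to 96 mm, 72 mm high). Origin on the table under the casing's centre, right below the socket's axis
- stand: The crank's parking cup, fixed to the table: an upright dark round tube 60 mm in diameter outside, 40 mm inside, 50 mm high, on a 110 mm square foot. Origin on the table under its axis. At the start the crank's collar rests on its rim, so that the crank's origin is 50 mm above the table
- bottle: Bystander: standing green wine bottle, 75 mm in diameter, 290 mm high; origin at the centre of its base
- jar: Bystander: closed amber jar, 80 mm in diameter, 100 mm high; origin at the centre of its base
- wrench: Bystander: flat steel wrench, 160 mm long, lying on the table; origin near its middle, x along it
Not all that is in view belongs to the job. Leave any turquoise look-alike of the stand alone. What is shaped like the crank but pink is not meant.

How it is judged:
By the outcome, as a careful person would: the job done as asked, in the order asked, and still so for the second after the job is handed in, while the arm keeps its last pose, push and grip.
It also fails if it takes over 56 s, if anything falls off the work surface, if the arm or the gripper's body presses on something with over 40 N, if the wrist force passes 120 N, or if a joint passes its speed limit or range.

ROBOT

A 6-joint arm with a two-finger parallel gripper is mounted at the origin on the work surface. World frame = base frame: x ahead of the robot, y to its left, z up, the work surface at z = 0. Lengths are in mm, angles in rad, forces in N, time in s.
With the tool pointing down it reaches from about 275 to 750 mm from the base axis. Payload 10.2 kg.
Tool frame: the origin (TCP) lies at the very end of the fingers, on their centre line; the grasp point (between the pads) lies 19 mm behind it (ctrl.tcp_to_grasp is the distance from the TCP to the grasp point, in mm); z points along the fingers, y is the direction in which the jaws open and shut (so a half turn about z gives the same grasp; the last joint's range is limited). The gripper opens to 85 mm and grips with 20 to 120 N. Pads are 22 mm wide; open, the fingers measure 114 mm over their backs; the gripper's body (76 mm by 85 mm) begins 54 mm behind the grasp point. The pads swing forward as they close: fully open they stand 13 mm farther back than shut.
Start: joints at [0.963, 0.313, 1.498, -0, 1.331, -0.223], TCP at [197.084, 486.61, 231.294] pointing down, gripper open.
Joint ranges: [-2.94, 2.94], [-0.97, 2.17], [0.19, 2.56], [-1.23, 4.37], [0.02, 3.11], [-2.88, 2.88]. Speed limits (rad/s): [2.39, 2.39, 3.01, 3.14, 3.14, 3.14].

INTERFACE

Orientations are given as a unit quaternion [w, x, y, z].
In Python, from rig import ctrl, cams, job gives the robot as it stands. The module is installed in compiled form; this text tells all that it offers.
- The arm moves only by the tool drive_tool, never from a script. Its arguments are lists of equal length, an entry for each row: "gripper": the opening, from 0 (shut) to 1 (fully open); "dp": the shift along the tool's x, y, z normalised to -1 to 1, where 1 is 0.2 m, a list of three; "twist": the turn about the tool's z normalised to -1 to 1, where 1 is 90 degrees. In form: {"gripper": [gripper, ...], "dp": [[tx, ty, tz], ...], "twist": [twist, ...]}. A call has 1 to 20 rows; each row is the pose to reach, as a shift and turn from the pose commanded when the call began, along the tool's axes at that moment; what a row does not reach only later rows make up. A row lasts 1/10 s, in which the tool goes at most 50 mm and 8.59 degrees, less where a joint would pass 70% of its speed; a pose out of reach is approached as far as the arm can. A call with a number of a shift or a turn outside -1 to 1 is refused whole. A call with a gripper value outside its range is refused whole. The fingers move at their own pace and stop on an object; "newtons" is the grip in N (left out, the last holds). Time passes only in rows, so rows that repeat a pose let the fingers close. It gives the time, the measured TCP pose, the force and the opening at its end, in the units of the state.
- ctrl.sense(): the state, without advancing time (a new reading comes with each control period).
- cams.capture(name): name is "scene" or "top"; returns a dict with "pixels" (480x640x3 uint8, red, green, blue), "camera_matrix" (3x3 intrinsics, pixels), "k1" (the pictures are not rectified: a ray, as slopes to the right and down, at radius r is drawn at 1 + k1 r^2 times it, then the intrinsics apply), "xyz" and "orientation" of the camera in the world. Camera axes: x right, y down, z forward; pixel columns grow to the right and rows downward; lengths in mm; the calibration is good to about 2 mm. A picture is of the moment at which its call begins. There is no depth.
- job.finish_job(): hands the job in, once; it reports no verdict.
The state is a dict: "time_s": time; "joints": joint angles; "dq": joint speeds; "tau": joint torques, N m; "eef_pos": TCP position; "ee_rot": TCP orientation; "force": force on the tool from outside, world axes, zero at the start; "wrist_torque": the same for the moment, N m; "grip_width": opening from 0.0 (shut) to 1.0 (fully open).
Only numpy, scipy, OpenCV 4.12 (cv2) and the standard library are available. Lean on these libraries where they do the work, as an engineer would, in place of code of your own. Each camera call takes 0.05 s, during which the arm holds its last target.

## Working session

There is one attempt and no reset: what is moved stays moved. The work goes in short steps, Python scripts to look and compute and a tool call to move; the robot and the scene stay as the last step left them, time stands still between calls to the robot, and variables do not carry over. Pictures are saved under pics/ and viewed, and the job is handed in when it is done.

Besides the shell and the picture viewer there is one more tool, called after "Emit:" as name(argument=value, ...) on one line, values as JSON. drive_tool: Moves the arm, as the interface text tells. Scaled input: -1 to 1 covers 0.2 m each way for a shift and 90 degrees each way for a turn. Its arguments: {"type":"object","properties":{"gripper":{"type":"array","items":{"type":"number"}},"dp":{"type":"array","items":{"type":"array","items":{"type":"number"}}},"twist":{"type":"array","items":{"type":"number"}},"newtons":{"type":"number"}},"required":["gripper","dp","twist"]}

```bash
mkdir -p pics
cat > h.py <<'E'
import numpy as np, cv2
from scipy.spatial.transform import Rotation as R
from rig import ctrl, cams, job
def snap(n,f):
    c=cams.capture(n); cv2.imwrite(f,cv2.cvtColor(c["pixels"],cv2.COLOR_RGB2BGR)); 
    np.savez(f[:-4]+".npz",**{k:np.array(v) for k,v in c.items()}); return c
def load(f): return dict(np.load(f))
def rot(c):
    q=c["orientation"]; return R.from_quat([q[1],q[2],q[3],q[0]]).as_matrix()
def proj(c,P):
    P=np.atleast_2d(P); p=(P-c["xyz"])@rot(c); s=p[:,:2]/p[:,2:]; s=s*(1+float(c["k1"])*(s**2).sum(1,keepdims=True))
    K=c["camera_matrix"]; return s@K[:2,:2].T+K[:2,2]
def unproj(c,uv,z):
    K=c["camera_matrix"]; uv=np.atleast_2d(uv).astype(float); s=(uv-K[:2,2])@np.linalg.inv(K[:2,:2]).T; d=s.copy()
    for _ in range(30): d=s/(1+float(c["k1"])*(d**2).sum(1,keepdims=True))
    r=np.c_[d,np.ones(len(d))]@rot(c).T; t=(z-c["xyz"][2])/r[:,2:]; return c["xyz"]+t*r
E
python3 - <<'E'
from h import *
for n in("scene","top"):
    c=snap(n,f"pics/{n}0.png"); print(n,c["xyz"],c["orientation"],c["k1"],c["camera_matrix"])
print(ctrl.sense(), ctrl.tcp_to_grasp)
E
```

```text
scene [1112.56903776 -617.57947671  700.73505343] [-0.3913375   0.82037052  0.37956146 -0.17256962] -0.15179503379973838 [[515.32514898   0.         323.30953842]
 [  0.         515.32514898 239.93413343]
 [  0.           0.           1.        ]]
top [ 443.28363929 -111.44741757  969.42732017] [ 0.04042982 -0.70004495  0.71176856 -0.04108543] -0.13592116430513249 [[506.03415112   0.         321.63478421]
 [  0.         506.03415112 235.94473937]
 [  0.           0.           1.        ]]
{'time_s': 0.1, 'joints': array([ 9.62610014e-01,  3.13371369e-01,  1.49832195e+00, -3.68013985e-06,
        1.33100514e+00, -2.23410758e-01]), 'dq': array([ 0.00051023, -0.0004119 , -0.00206707,  0.00050349, -0.00014186,
        0.000773  ]), 'tau': array([ 3.14005105e-03, -4.12895107e+01, -2.60140783e+01, -1.40302254e-04,
        3.04864770e-03,  1.49060975e-05]), 'eef_pos': array([196.94947411, 486.42362552, 230.81864997]), 'ee_rot': array([-2.21695196e-04,  1.91202703e-01,  9.81550417e-01, -5.06517004e-04]), 'force': array([-0.04047989, -0.61690162,  0.46674883]), 'wrist_torque': array([ 0.0416073 , -0.01241544,  0.03098239]), 'grip_width': 1.0055335163360781} 18.700000000000003
```

View pics/scene0.png

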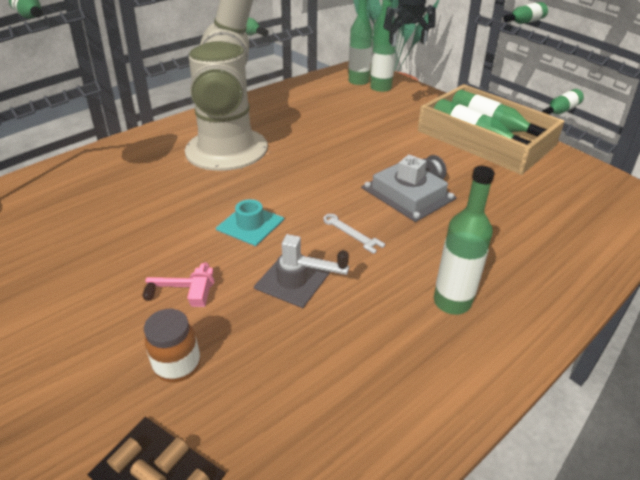

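View pics/top0.png

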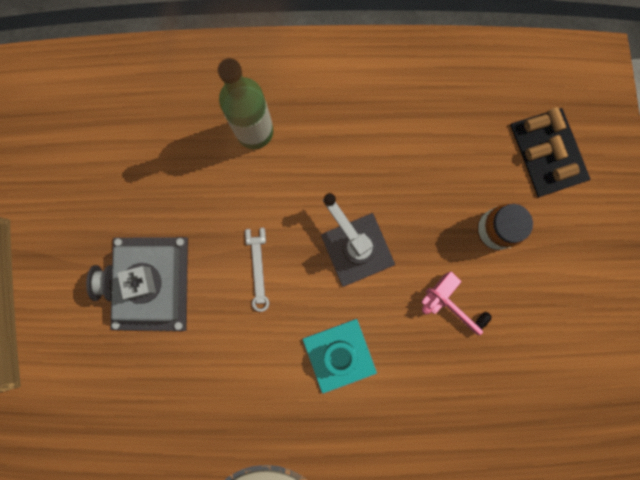

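The crank (hub about (361,246), knob (330,199)) and the socket (about (136,283)) are both visible in the top view. I'll zoom in on both.

Run:
```python
import cv2,numpy as np
t=cv2.imread("pics/top0.png"); s=cv2.imread("pics/scene0.png")
def z(i,x,y,w,h,k=8): return cv2.resize(i[y:y+h,x:x+w],(400,300),interpolation=cv2.INTER_CUBIC)
cv2.imwrite("pics/z0.png",np.vstack([np.hstack([z(t,310,180,80,60+0),z(t,325,215,80,60)]),np.hstack([z(t,100,255,80,60),z(s,370,140,80,60)])]))
cv2.imwrite("pics/z1.png",cv2.resize(s[225:300,255:355],(800,600),interpolation=cv2.INTER_CUBIC))
```

```text
(no output)
```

View pics/z0.png

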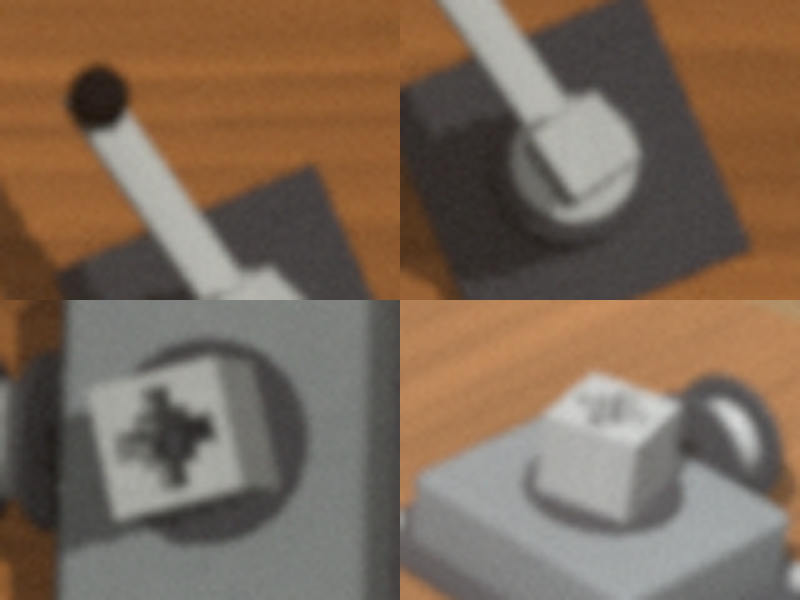

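View pics/z1.png

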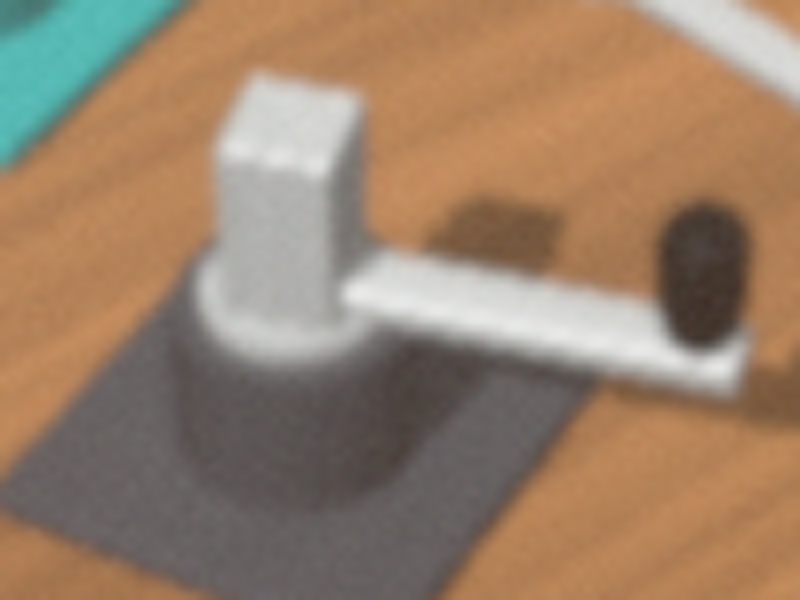

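```bash
cat > fit.py <<'E'
from h import *
from scipy.optimize import least_squares
def px(p,x0,y0,k): return np.array([[x0+(a+.5)/k-.5,y0+(b+.5)/k-.5] for a,b in p])
def fit(model,obs,g,f_xy=True):
    def res(p):
        P=R.from_euler('z',p[2]).apply(model)+[p[0],p[1],0]
        return np.concatenate([(proj(c,P[idx])-uv).ravel() for c,idx,uv in obs])
    r=least_squares(res,g); return r.x,r.fun
E
cat > m1.py <<'E'
from fit import *
t=load("pics/top0.npz"); s=load("pics/scene0.npz")
ht=px([(200,92),(240,157),(175,197),(133,128)],325,215,5); kt=px([(98,97)],310,180,5)
st=px([(88,88),(218,55),(245,185),(115,222)],100,255,5)
hs=px([(262,75),(362,97),(325,172),(220,150)],255,225,8); ks=px([(708,212)],255,225,8)
ss=px([(192,72),(282,103),(232,148),(145,115)],370,140,5)
for n,a,z in(("hub top",ht,105),("hub scene",hs,105),("sock top",st,90),("sock sc",ss,90)):
    q=unproj(t if n.endswith("top") else s,a,z); print(n,q.mean(0).round(1),np.linalg.norm(q-np.roll(q,-1,0),axis=1).round(1)); d=np.roll(q,-1,0)-q; print(np.degrees(np.arctan2(d[:,1],d[:,0])).round(1), q[:,:2].round(1).tolist())
for n,c,k in(("top",t,kt),("scene",s,ks)): print("knob",n,unproj(c,k,100))
e=px([(155,88),(213,132),(180,185),(118,145)],100,255,5); q=unproj(t,e,90); print("slots",q.round(1),q.mean(0))
d=[q[0]-q[2],q[1]-q[3]]; print([np.degrees(np.arctan2(v[1],v[0])) for v in d],[np.linalg.norm(v) for v in d])
E
python3 m1.py
```

```text
hub top [ 529.6 -182.2  105. ] [26.3 26.4 27.7 26.3]
[-149.9  120.5   30.   -62.7] [[547.3, -187.2], [524.6, -200.4], [511.2, -177.6], [535.2, -163.8]]
hub scene [ 530.  -182.6  105. ] [24.6 27.9 25.1 28.4]
[  31.1  -56.  -147.6  122.9] [[511.7, -177.2], [532.8, -164.5], [548.4, -187.6], [527.1, -201.1]]
sock top [468.6 222.   90. ] [49.2 47.1 49.2 48.7]
[ -76.8 -167.   105.1   12.9] [[486.3, 251.3], [497.6, 203.4], [451.7, 192.9], [438.9, 240.4]]
sock sc [467.5 222.   90. ] [47.6 50.9 46.  49.2]
[  14.3  -76.4 -167.9  105.4] [[438.2, 240.3], [484.4, 252.1], [496.3, 202.6], [451.3, 192.9]]
knob top [[ 608.70126821 -127.3768435   100.        ]]
knob scene [[ 609.42482837 -126.71359008  100.        ]]
slots [[486.1 226.4  90. ]
 [470.4 204.8  90. ]
 [451.8 216.6  90. ]
 [466.  239.7  90. ]] [468.58865    221.89222856  90.        ]
[np.float64(15.915684046977171), np.float64(-82.88801907150487)] [np.float64(35.68999300815979), np.float64(35.18747655231438)]
```

```bash
cat >> h.py <<'E'
def tool():
    s=ctrl.sense(); q=s["ee_rot"]; M=R.from_quat([q[1],q[2],q[3],q[0]]).as_matrix(); return s,M
def go(pos,jaw):
    s,M=tool(); d=M.T@(np.array(pos)-s["eef_pos"])/200; y=np.degrees(np.arctan2(M[1,1],M[0,1])); dy=(jaw-y+180)%360-180
    print("t",round(s["time_s"],2),"pos",s["eef_pos"].round(1),"jaw",y.round(2),"w",round(s["grip_width"],3),"F",s["force"].round(1),"tilt",M[:,2].round(4))
    print(" dp",d.round(4),"twist",round(-dy/90,4),"j",s["joints"].round(2))
E
python3 - <<'E'
from h import *
t=load("pics/top0.npz"); s=load("pics/scene0.npz")
print("bottle",unproj(s,[456,300],0)); print("wr",unproj(t,[[256,235],[260,303]],0)[:,:2],"jar",unproj(t,[513,222],100))
go([530,-182.5,231],-55.5)
E
```

```text
bottle [[770.26238676  23.97188281   0.        ]]
wr [[559.53451582  13.5681109 ]
 [428.77903226   6.42213363]] jar [[ 563.23632847 -452.42845207  100.        ]]
t 0.1 pos [196.9 486.4 230.8] jaw 67.95 w 1.006 F [-0.  -0.6  0.5] tilt [-6.e-04 -9.e-04 -1.e+00]
 dp [-2.7989e+00 -2.4750e+00  1.1000e-03] twist 1.3717 j [ 0.96  0.31  1.5  -0.    1.33 -0.22]
```

Emit:
drive_tool(gripper=[1, 1, 1, 1, 1, 1, 1], dp=[[-0.93, -0.82, 0], [-0.93, -0.82, 0], [-0.93, -0.82, 0], [-0.93, -0.82, 0], [-0.93, -0.82, 0], [-0.93, -0.82, 0], [-0.93, -0.82, 0]], twist=[0.46, 0.46, 0.46, 0.46, 0.46, 0.46, 0.46], newtons=100)

```text
time_s: 0.8
eef_pos: [308.2, 264.2, 231.3]
ee_rot: [-0.0, 0.527, 0.85, 0.0]
force: [0.3, 1.0, 1.1]
grip_width: 1.004
```

```bash
python3 -c "
from h import *
go([530,-182.5,231],-55.5)"
```

```text
t 0.8 pos [308.2 264.2 231.3] jaw 26.45 w 1.004 F [0.3 1.  1.1] tilt [-3.e-04  2.e-04 -1.e+00]
 dp [-2.4938e+00 -2.1000e-03  6.0000e-04] twist 0.9106 j [ 0.42  0.05  1.82  0.    1.28 -0.04]
```

Emit:
drive_tool(gripper=[1, 1, 1, 1, 1, 1], dp=[[-1, 0, 0], [-1, 0, 0], [-1, 0, 0], [-1, 0, 0], [-1, 0, 0], [-1, 0, 0]], twist=[0.5, 0.5, 0.5, 0.5, 0.5, 0.5])

```text
time_s: 1.4
eef_pos: [397.6, 86.0, 231.0]
ee_rot: [-0.0, 0.813, 0.583, -0.0]
force: [-0.5, 0.7, -0.1]
grip_width: 1.003
```

```bash
python3 -c "
from h import *
go([530,-182.5,180],-55.5)"
```

```text
t 1.4 pos [397.6  86.  231. ] jaw -18.7 w 1.003 F [-0.5  0.7 -0.1] tilt [-8.e-04  4.e-04 -1.e+00]
 dp [-1.0594  1.0575  0.2538] twist 0.4089 j [-0.08  0.05  1.82  0.    1.28  0.25]
```

Emit:
drive_tool(gripper=[1, 1, 1, 1, 1, 1, 1, 1], dp=[[-1, 1, 0], [-1, 1, 0], [-1, 1, 0], [-1, 1, 0], [-1, 1, 0], [-1, 1, 0], [-1, 1, 0], [-1, 1, 0]], twist=[0.41, 0.41, 0.41, 0.41, 0.41, 0.41, 0.41, 0.41])

```text
time_s: 2.2
eef_pos: [524.2, -165.8, 230.6]
ee_rot: [-0.001, 0.954, 0.299, -0.0]
force: [-0.5, 0.2, -0.4]
grip_width: 0.996
```

```bash
python3 -c "
from h import *
go([530,-182.5,67],-55.5)"
```

```text
t 2.2 pos [ 524.2 -165.8  230.6] jaw -55.23 w 0.996 F [-0.5  0.2 -0.4] tilt [-0.0011  0.001  -1.    ]
 dp [-0.0237  0.0863  0.8177] twist 0.003 j [-0.52  0.37  1.42  0.    1.35  0.44]
```

Emit:
drive_tool(gripper=[1, 1, 1, 1, 1, 1, 1, 1, 1, 1], dp=[[-0.024, 0.086, 0], [-0.024, 0.086, 0.2], [-0.024, 0.086, 0.4], [-0.024, 0.086, 0.55], [-0.024, 0.086, 0.65], [-0.024, 0.086, 0.72], [-0.024, 0.086, 0.78], [-0.024, 0.086, 0.81], [-0.024, 0.086, 0.815], [-0.024, 0.086, 0.815]], twist=[0.003, 0.003, 0.003, 0.003, 0.003, 0.003, 0.003, 0.003, 0.003, 0.003])

```text
time_s: 3.2
eef_pos: [529.9, -183.8, 68.8]
ee_rot: [0.0, 0.955, 0.296, 0.0]
force: [-0.1, 0.3, -0.5]
grip_width: 1.001
```

```bash
python3 -c "
from h import *
go([530,-182.5,67],-55.5)
c=snap('top','pics/t1.png');d=snap('scene','pics/s1.png')
z=lambda i,x,y:cv2.resize(cv2.imread(i)[y:y+150,x:x+100],(400,600),interpolation=cv2.INTER_CUBIC)
cv2.imwrite('pics/z2.png',np.hstack([z('pics/t1.png',310,170),z('pics/s1.png',250,170)]))
"
```

```text
t 3.2 pos [ 529.9 -183.8   68.8] jaw -55.59 w 1.001 F [-0.1  0.3 -0.5] tilt [ 7.e-04 -4.e-04 -1.e+00]
 dp [ 0.0041 -0.0051  0.0091] twist -0.001 j [-0.54  0.57  1.58  0.    1.    0.43]
```

View pics/z2.png

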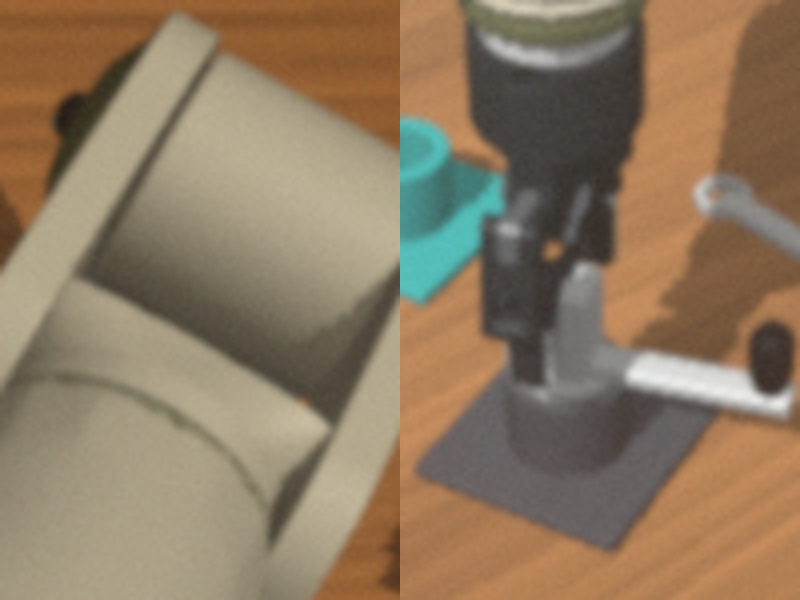

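The fingers straddle the hub. The top view is blocked by the wrist, so the scene view is the one to rely on here. Closing now.

Emit:
drive_tool(gripper=[0.6, 0.4, 0.2, 0, 0, 0, 0, 0, 0, 0], dp=[[0, 0, 0.005], [0, 0, 0.005], [0, 0, 0.005], [0, 0, 0.005], [0, 0, 0.005], [0, 0, 0.005], [0, 0, 0.005], [0, 0, 0.005], [0, 0, 0.005], [0, 0, 0.005]], twist=[0, 0, 0, 0, 0, 0, 0, 0, 0, 0], newtons=100)

```text
time_s: 4.3
eef_pos: [529.5, -183.9, 67.6]
ee_rot: [-0.0, 0.955, 0.296, -0.0]
force: [-2.7, 1.9, 5.3]
grip_width: 0.316
```

```bash
python3 -c "
from h import *
go([530,-182.5,67],-55.5); print(ctrl.sense()['wrist_torque'])
"
```

```text
t 4.3 pos [ 529.5 -183.9   67.6] jaw -55.61 w 0.316 F [-2.7  1.9  5.3] tilt [-2.e-04  1.e-04 -1.e+00]
 dp [ 0.006  -0.0044  0.0029] twist -0.0013 j [-0.54  0.57  1.58  0.    1.    0.43]
[0.38482466 0.45384535 0.09036702]
```

Emit:
drive_tool(gripper=[0, 0, 0, 0, 0, 0, 0, 0, 0, 0], dp=[[0, 0, -0.05], [0, 0, -0.12], [0, 0, -0.22], [0, 0, -0.34], [0, 0, -0.46], [0, 0, -0.56], [0, 0, -0.62], [0, 0, -0.65], [0, 0, -0.65], [0, 0, -0.65]], twist=[0, 0, 0, 0, 0, 0, 0, 0, 0, 0])

```text
time_s: 5.3
eef_pos: [529.3, -183.8, 196.3]
ee_rot: [-0.001, 0.955, 0.296, -0.001]
force: [0.0, -0.7, -4.2]
grip_width: 0.313
```

```bash
python3 -c "
from h import *
go([400,20,195],-66); print(ctrl.sense()['wrist_torque'])
d=snap('scene','pics/s2.png')
"
```

```text
t 5.3 pos [ 529.3 -183.8  196.3] jaw -55.62 w 0.313 F [ 0.  -0.7 -4.2] tilt [-1.5e-03  9.0e-04 -1.0e+00]
 dp [ 0.0422 -1.2061  0.0083] twist 0.1153 j [-0.54  0.42  1.44 -0.    1.28  0.43]
[0.00035562 0.00738729 0.00546722]
```

View pics/s2.png

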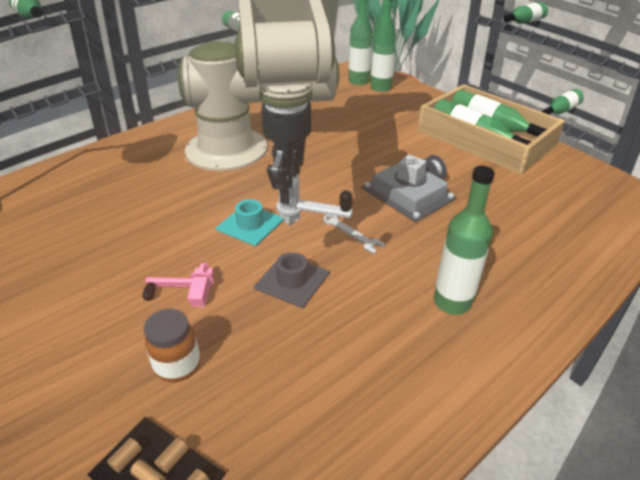

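The crank is out of the cup and the wrist reads 4.2 N, which matches its weight. Moving to the socket next.

```bash
python3 -c "
from h import *
go([468,222,195],-76.3)"
```

```text
t 5.35 pos [ 529.2 -183.8  196.2] jaw -55.62 w 0.32 F [-0.7 -0.5 -4.1] tilt [-0.0016  0.001  -1.    ]
 dp [ 0.8932 -1.8476  0.0085] twist 0.2298 j [-0.54  0.42  1.44 -0.    1.28  0.43]
```

Emit:
drive_tool(gripper=[0, 0, 0, 0, 0, 0, 0, 0, 0, 0, 0, 0], dp=[[0.02, -0.04, 0], [0.06, -0.12, 0], [0.11, -0.23, 0], [0.17, -0.35, 0], [0.23, -0.47, 0], [0.29, -0.59, 0], [0.35, -0.71, 0], [0.4, -0.82, 0], [0.44, -0.9, 0], [0.46, -0.94, 0], [0.46, -0.95, 0], [0.46, -0.95, 0]], twist=[0.01, 0.02, 0.03, 0.05, 0.07, 0.09, 0.11, 0.13, 0.15, 0.16, 0.16, 0.16])

```text
time_s: 6.55
eef_pos: [497.9, 25.0, 197.1]
ee_rot: [-0.0, 0.985, 0.174, -0.0]
force: [0.8, -0.4, -3.9]
grip_width: 0.315
```

```bash
python3 -c "
from h import *
go([468,222,195],-76.3)"
```

```text
t 6.55 pos [497.9  25.  197.1] jaw -69.98 w 0.315 F [ 0.8 -0.4 -3.9] tilt [-4.e-04 -0.e+00 -1.e+00]
 dp [ 0.1967 -0.9767  0.0105] twist 0.0702 j [-0.19  0.29  1.63 -0.    1.23  1.04]
```

Emit:
drive_tool(gripper=[0, 0, 0, 0, 0, 0, 0, 0, 0, 0, 0, 0], dp=[[0.01, -0.04, 0], [0.02, -0.12, 0], [0.05, -0.23, 0], [0.07, -0.35, 0], [0.1, -0.47, 0], [0.12, -0.59, 0], [0.15, -0.71, 0], [0.17, -0.83, 0.01], [0.19, -0.92, 0.01], [0.197, -0.96, 0.01], [0.197, -0.977, 0.01], [0.197, -0.977, 0.01]], twist=[0.01, 0.01, 0.02, 0.03, 0.04, 0.05, 0.06, 0.07, 0.07, 0.07, 0.07, 0.07])

```text
time_s: 7.75
eef_pos: [468.6, 221.4, 195.2]
ee_rot: [0.0, 0.993, 0.119, -0.0]
force: [-0.2, -0.8, -4.0]
grip_width: 0.316
```

```bash
python3 -c "
from h import *
go([468,222,175],-76.3)
c=snap('top','pics/t3.png');d=snap('scene','pics/s3.png')
z=lambda i,x,y:cv2.resize(cv2.imread(i)[y:y+120,x:x+80],(400,600),interpolation=cv2.INTER_CUBIC)
cv2.imwrite('pics/z3.png',np.hstack([z('pics/t3.png',95,220),z('pics/s3.png',380,100)]))
"
```

```text
t 7.75 pos [468.6 221.4 195.2] jaw -76.33 w 0.316 F [-0.2 -0.8 -4. ] tilt [-2.e-04 -2.e-04 -1.e+00]
 dp [-0.002  -0.0036  0.1011] twist -0.0003 j [ 0.22  0.33  1.57 -0.    1.24  1.55]
```

View pics/z3.png

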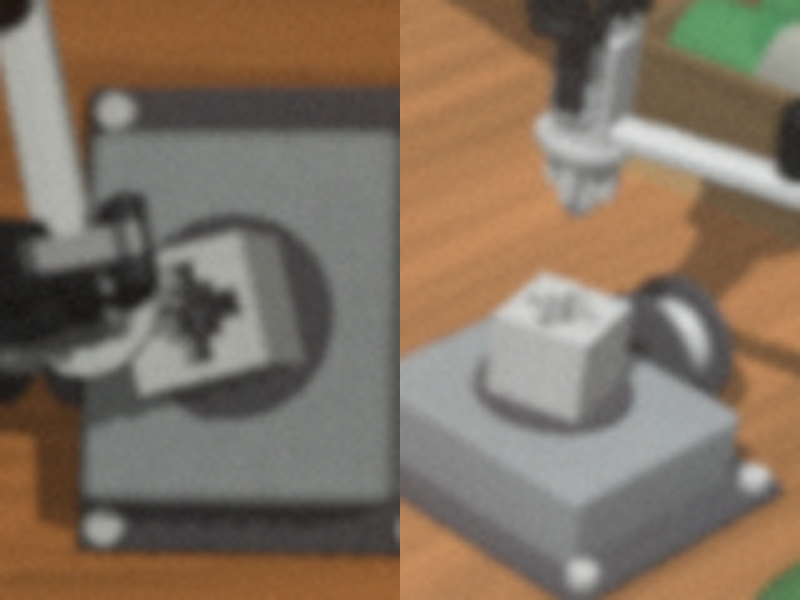

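View pics/t3.png

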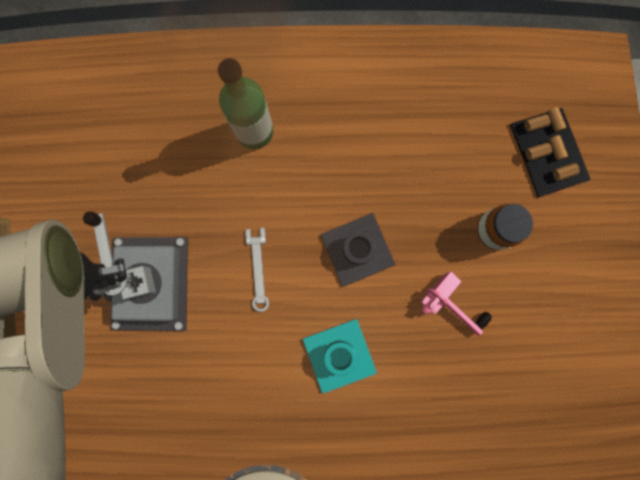

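```bash
cat > ov.py <<'E'
from h import *
def draw(png,x0,y0,w,h,k,org,yaw):
    c=load(png[:-4]+".npz"); im=cv2.resize(cv2.imread(png)[y0:y0+h,x0:x0+w],None,fx=k,fy=k,interpolation=cv2.INTER_CUBIC)
    def P(pts):
        p=R.from_euler('z',yaw,degrees=True).apply(np.array(pts,float))+org; q=proj(c,p); return (((q-[x0,y0])+.5)*k-.5)
    def poly(pts,col,cl=True): cv2.polylines(im,[np.round(P(pts)).astype(int)],cl,col,1,cv2.LINE_AA)
    a=np.linspace(0,2*np.pi,40)
    circ=lambda r,z,x=0:[(x+r*np.cos(t),r*np.sin(t),z) for t in a]
    poly(circ(23,0),(0,0,255)); poly(circ(5,-36),(0,255,0)); poly(circ(11,50,98),(255,0,255)); poly(circ(23,5),(0,0,255))
    poly([(20,9,14),(98,9,14)],(255,255,0),False);poly([(20,-9,14),(98,-9,14)],(255,255,0),False)
    for z in(-20,-24): poly([(17,4,z),(4,4,z),(4,17,z),(-4,17,z),(-4,4,z),(-17,4,z),(-17,-4,z),(-4,-4,z),(-4,-17,z),(4,-17,z),(4,-4,z),(17,-4,z)],(0,200,255))
    poly([(14,14,55),(-14,14,55),(-14,-14,55),(14,-14,55)],(255,0,0))
    S=np.array([468.1,222,90.]); 
    q=R.from_euler('z',13.7,degrees=True).apply(np.array([(24,24,0),(-24,24,0),(-24,-24,0),(24,-24,0)]))+S
    cv2.polylines(im,[np.round(((proj(c,q)-[x0,y0])+.5)*k-.5).astype(int)],True,(0,255,0),1,cv2.LINE_AA)
    return im
E
python3 - <<'E'
from ov import *
o=[468.6,221.4,177.6]
cv2.imwrite("pics/o3.png",np.hstack([draw("pics/t3.png",75,200,60,90,6.66,o,13.7),draw("pics/s3.png",390,90,60,90,6.66,o,13.7)]))
E
```

```text
(no output)
```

View pics/o3.png

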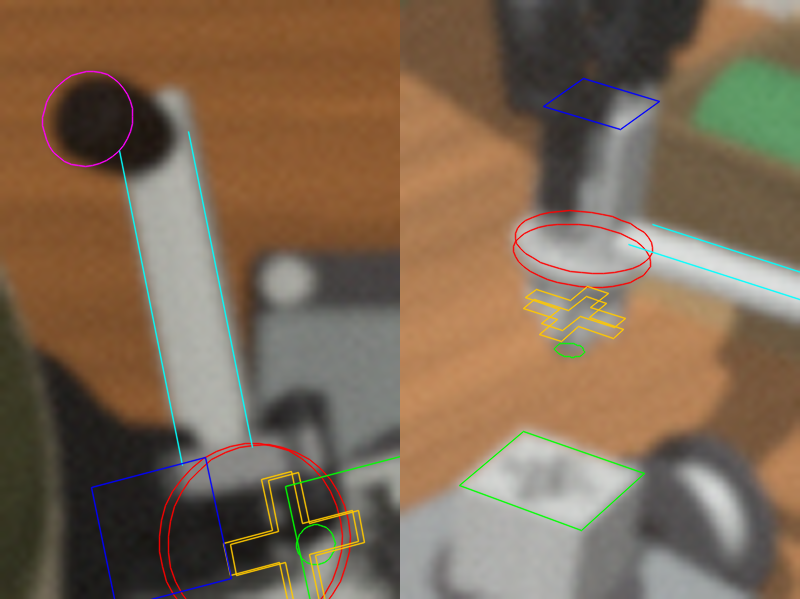

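Run:
```python
from ov import *
o=[468.6,221.4,177.6]
a=draw("pics/s3.png",395,85,80,60,10,o,13.7); cv2.imwrite("pics/o4.png",a)
a=cv2.resize(cv2.imread("pics/s3.png")[85:145,395:475],None,fx=10,fy=10,interpolation=cv2.INTER_CUBIC);cv2.imwrite("pics/o5.png",a)
```

```text
(no output)
```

View pics/o4.png

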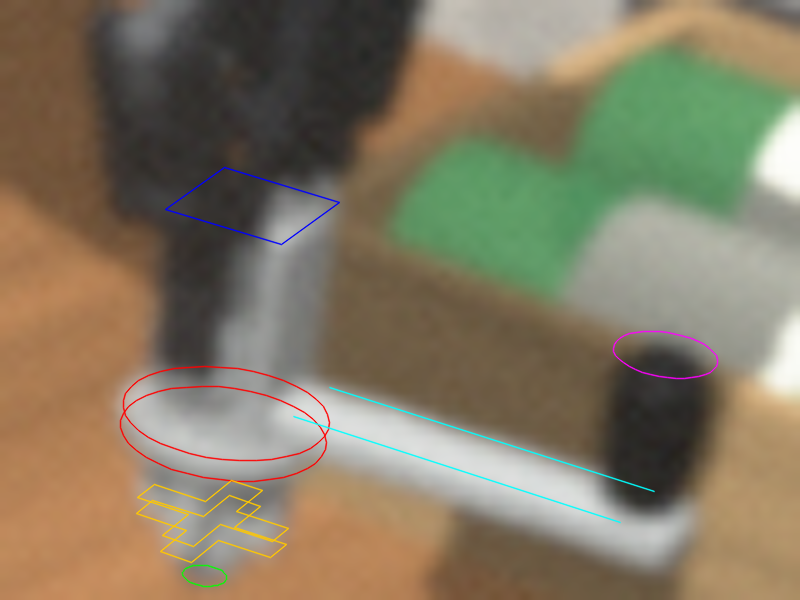

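View pics/o5.png

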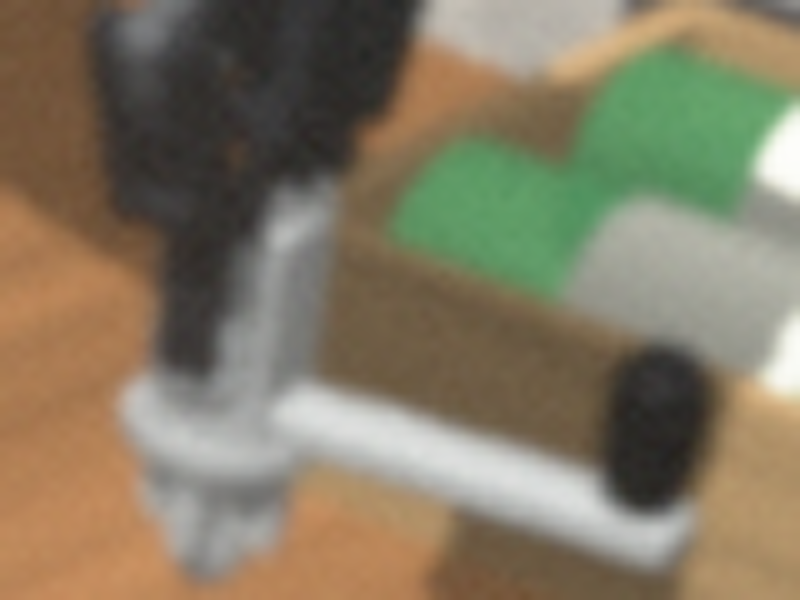

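```bash
python3 -c "
from h import *
go([468.2,222.3,134],-76.3)"
```

```text
t 7.85 pos [468.7 221.1 195.3] jaw -76.36 w 0.314 F [-0.  -0.1 -3.6] tilt [ 0.e+00 -3.e-04 -1.e+00]
 dp [-0.0011 -0.0067  0.3065] twist -0.0007 j [ 0.21  0.33  1.57 -0.    1.24  1.55]
```

Emit:
drive_tool(gripper=[0, 0, 0, 0, 0, 0, 0, 0, 0, 0], dp=[[-0.001, -0.005, 0.03], [-0.001, -0.005, 0.08], [-0.001, -0.005, 0.13], [-0.001, -0.005, 0.18], [-0.001, -0.005, 0.22], [-0.001, -0.005, 0.26], [-0.001, -0.005, 0.285], [-0.001, -0.005, 0.3], [-0.001, -0.005, 0.305], [-0.001, -0.005, 0.305]], twist=[0, 0, 0, 0, 0, 0, 0, 0, 0, 0])

```text
time_s: 8.85
eef_pos: [468.1, 222.8, 134.4]
ee_rot: [-0.0, 0.993, 0.119, 0.0]
force: [-0.2, -0.3, -4.0]
grip_width: 0.318
```

Run:
```python
from ov import *
go([468.2,222.3,134],-76.3)
snap('top','pics/t4.png');snap('scene','pics/s4.png')
p=ctrl.sense()["eef_pos"]-[0,0,17.6]
cv2.imwrite("pics/o6.png",np.hstack([draw("pics/t4.png",80,210,60,90,6.66,p,13.7),draw("pics/s4.png",380,110,60,90,6.66,p,13.7)]))
```

```text
t 8.85 pos [468.1 222.8 134.4] jaw -76.31 w 0.318 F [-0.2 -0.3 -4. ] tilt [ 3.e-04  1.e-04 -1.e+00]
 dp [-0.0003  0.0027  0.0021] twist -0.0001 j [0.22 0.4  1.65 0.   1.1  1.55]
```

View pics/o6.png

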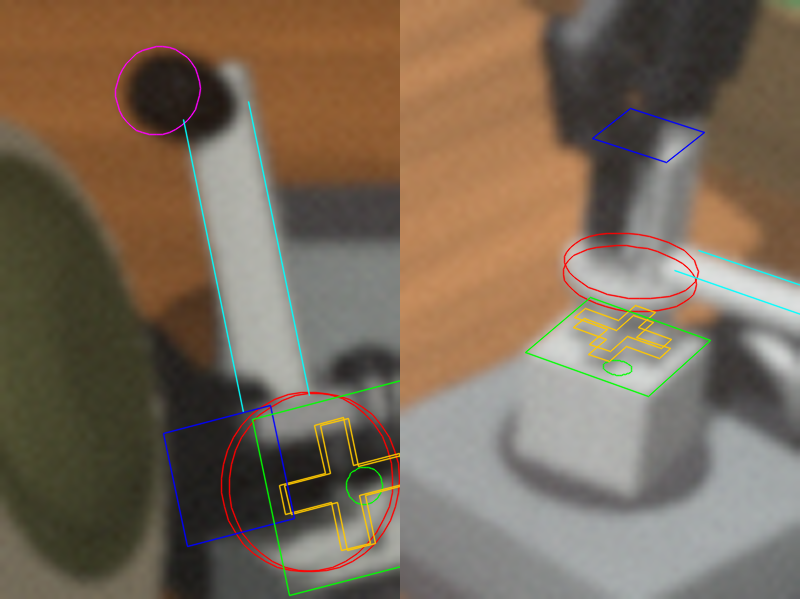

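Emit:
drive_tool(gripper=[0, 0, 0, 0, 0, 0], dp=[[0, 0, 0.01], [0, 0, 0.02], [0, 0, 0.03], [0, 0, 0.035], [0, 0, 0.035], [0, 0, 0.035]], twist=[0, 0, 0, 0, 0, 0])

```text
time_s: 9.55
eef_pos: [468.1, 222.8, 127.3]
ee_rot: [0.0, 0.993, 0.119, 0.0]
force: [0.1, 0.5, -3.9]
grip_width: 0.317
```

```bash
python3 -c "
from h import *
go([468.2,222.3,122],-76.3);print(ctrl.sense()['wrist_torque'])"
```

```text
t 9.55 pos [468.1 222.8 127.3] jaw -76.32 w 0.317 F [ 0.1  0.5 -3.9] tilt [ 0.  0. -1.]
 dp [0.0001 0.0025 0.0266] twist -0.0002 j [ 0.22  0.41  1.66 -0.    1.08  1.55]
[ 0.01983391 -0.00504141 -0.02372571]
```

Splines are about 4 mm below the face with no contact force, so the slots are aligned. Continuing slowly.

Emit:
drive_tool(gripper=[0, 0, 0, 0, 0, 0, 0], dp=[[0, 0, 0.01], [0, 0, 0.02], [0, 0, 0.03], [0, 0, 0.04], [0, 0, 0.045], [0, 0, 0.045], [0, 0, 0.045]], twist=[0, 0, 0, 0, 0, 0, 0], newtons=120)

```text
time_s: 10.25
eef_pos: [468.1, 222.8, 118.7]
ee_rot: [-0.0, 0.993, 0.119, 0.0]
force: [-2.2, -0.6, 4.3]
grip_width: 0.313
```

```bash
python3 -c "
from h import *
go([468.2,222.3,112],-76.3);print(ctrl.sense()['wrist_torque'])"
```

```text
t 10.25 pos [468.1 222.8 118.7] jaw -76.31 w 0.313 F [-2.2 -0.6  4.3] tilt [ 4.e-04  1.e-04 -1.e+00]
 dp [-0.0003  0.0025  0.0336] twist -0.0002 j [ 0.22  0.42  1.67 -0.    1.06  1.55]
[-0.18553361  0.55456337 -0.03524075]
```

Emit:
drive_tool(gripper=[0, 0, 0, 0, 0, 0, 0], dp=[[0, 0, 0.01], [0, 0, 0.02], [0, 0, 0.03], [0, 0, 0.04], [0, 0, 0.045], [0, 0, 0.045], [0, 0, 0.045]], twist=[0, 0, 0, 0, 0, 0, 0])

```text
time_s: 10.95
eef_pos: [468.2, 222.8, 109.7]
ee_rot: [-0.0, 0.993, 0.119, 0.0]
force: [-3.0, -0.0, 9.1]
grip_width: 0.312
```

```bash
python3 -c "
from h import *
go([468.2,222.3,107],-76.3);print(ctrl.sense()['wrist_torque'])"
```

```text
t 10.95 pos [468.2 222.8 109.7] jaw -76.32 w 0.312 F [-3.  -0.   9.1] tilt [ 6.e-04  1.e-04 -1.e+00]
 dp [-0.0007  0.0024  0.0135] twist -0.0002 j [ 0.22  0.43  1.67 -0.    1.04  1.55]
[-0.20699716  0.74975248 -0.01229409]
```

Emit:
drive_tool(gripper=[0, 0, 0, 0], dp=[[0, 0, 0.005], [0, 0, 0.01], [0, 0, 0.01], [0, 0, 0.01]], twist=[0, 0, 0, 0])

```text
time_s: 11.35
eef_pos: [468.2, 222.8, 107.8]
ee_rot: [-0.0, 0.993, 0.119, 0.0]
force: [-3.8, -0.7, 8.6]
grip_width: 0.312
```

```bash
python3 -c "
from h import *
go([468.2,222.3,107],-76.3);print(ctrl.sense()['wrist_torque'])"
```

```text
t 11.35 pos [468.2 222.8 107.8] jaw -76.32 w 0.312 F [-3.8 -0.7  8.6] tilt [ 7.e-04  1.e-04 -1.e+00]
 dp [-0.0007  0.0025  0.0042] twist -0.0002 j [ 0.22  0.43  1.68 -0.    1.03  1.55]
[-0.2387645   0.78971661  0.03825073]
```

Emit:
drive_tool(gripper=[0, 0, 0, 0], dp=[[-0.003, 0, 0.003], [-0.003, 0, 0.006], [-0.003, 0, 0.006], [-0.003, 0, 0.006]], twist=[0, 0, 0, 0])

```text
time_s: 11.75
eef_pos: [468.1, 222.8, 107.6]
ee_rot: [-0.0, 0.993, 0.119, 0.001]
force: [-5.9, -1.2, 16.1]
grip_width: 0.315
```

```bash
python3 -c "
from h import *
go([468.2,222.3,107],-76.3);print(ctrl.sense()['wrist_torque'])"
```

```text
t 11.75 pos [468.1 222.8 107.6] jaw -76.31 w 0.315 F [-5.9 -1.2 16.1] tilt [ 2.4e-03  5.0e-04 -1.0e+00]
 dp [-0.0003  0.0026  0.003 ] twist -0.0001 j [ 0.22  0.43  1.68 -0.    1.03  1.55]
[-0.33619372  1.00821529 -0.00594635]
```

Emit:
drive_tool(gripper=[0, 0, 0, 0, 0], dp=[[0, 0, 0.003], [0, 0, 0.005], [0, 0, 0.005], [0, 0, 0.005], [0, 0, 0.005]], twist=[0, 0, 0, 0, 0])

```text
time_s: 12.25
eef_pos: [468.1, 222.8, 107.6]
ee_rot: [-0.0, 0.993, 0.119, 0.001]
force: [-9.7, -2.0, 26.7]
grip_width: 0.315
```

Run:
```python
from ov import *
go([468.2,222.3,107],-76.3);print(ctrl.sense()['wrist_torque'])
snap('top','pics/t5.png');snap('scene','pics/s5.png')
p=np.array([468.1,222.3,90])
im=cv2.resize(cv2.imread("pics/s5.png")[120:210,380:440],None,fx=6.66,fy=6.66,interpolation=cv2.INTER_CUBIC)
cv2.imwrite("pics/o7.png",np.hstack([im,draw("pics/s5.png",380,120,60,90,6.66,p,13.7)]))
```

```text
t 12.25 pos [468.1 222.8 107.6] jaw -76.31 w 0.315 F [-9.7 -2.  26.7] tilt [ 2.8e-03  4.0e-04 -1.0e+00]
 dp [-0.0004  0.0025  0.0028] twist -0.0001 j [ 0.22  0.43  1.68 -0.    1.03  1.55]
[-0.51438435  1.67362482 -0.06085663]
```

View pics/o7.png

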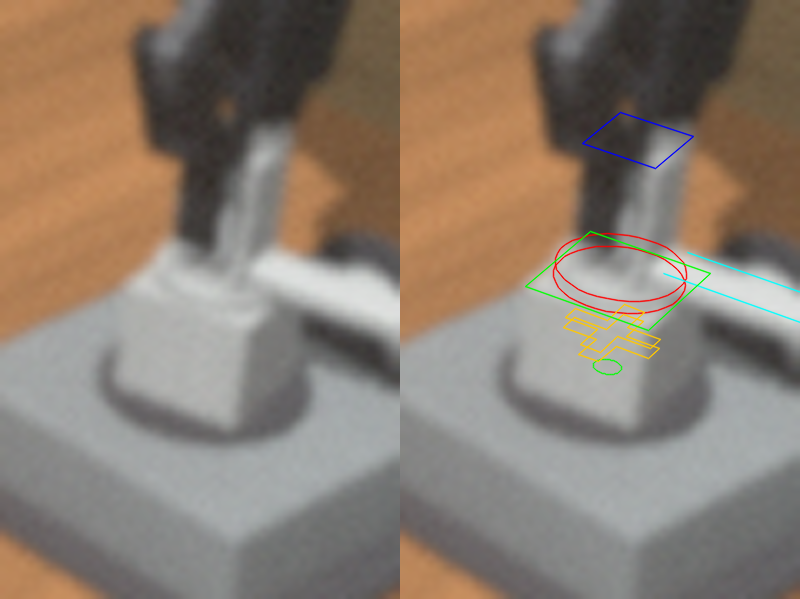

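View pics/s5.png

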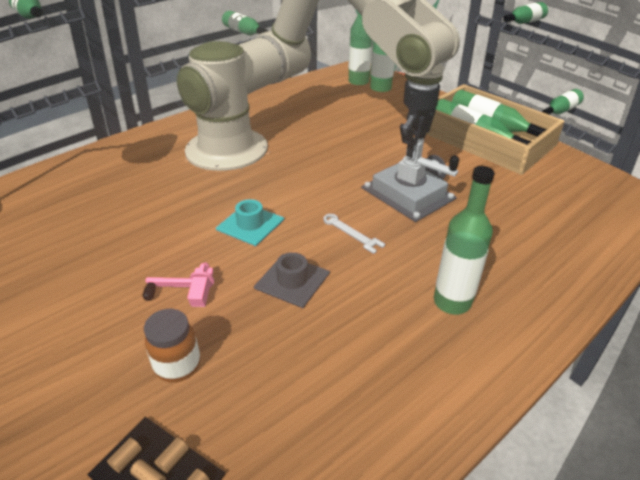

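Emit:
drive_tool(gripper=[0, 0, 0, 0, 0], dp=[[-0.001, 0, 0], [-0.001, 0, 0], [-0.001, 0, 0], [-0.001, 0, 0], [-0.001, 0, 0]], twist=[0, 0, 0, 0, 0])

```text
time_s: 12.85
eef_pos: [468.1, 222.8, 107.5]
ee_rot: [-0.0, 0.993, 0.119, 0.002]
force: [-8.7, -2.8, 25.3]
grip_width: 0.313
```

Run:
```python
from h import *
go([468.2,222.3,107],-76.3)
s=ctrl.sense()
if s["force"][2]>15 and abs(s["eef_pos"][2]-107.6)<0.6: print(job.finish_job())
```

```text
t 12.85 pos [468.1 222.8 107.5] jaw -76.3 w 0.313 F [-8.7 -2.8 25.3] tilt [ 3.3e-03  5.0e-04 -1.0e+00]
 dp [-0.0003  0.0026  0.0027] twist -0.0 j [ 0.22  0.43  1.68 -0.    1.03  1.55]
the job is handed in; nothing more can be done
None
```

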